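# Slide a filled tin along the labelling fence into its corner pocket

## Task

Using only the outside of the fingers, push the wide flat tin up against the long white rail of the labelling fence, and then, keeping it against the rail, slide it along into the corner pocket at the rail's end until it is fully home, touching both the rail and the end stop. Do not pinch, lift or tip the tin, leave the label roll, the small tall tin and the jar where they stand, and finish with the robot clear of everything.

Things in the scene. Friction and masses are not known exactly. Their poses are not given: they have to be found in the camera images.
- tin: Wide flat round tin, closed, filled, brass with a steel band: 96 mm diameter, 28 mm high, about 0.3 kg, loose on the steel table (z = 0, friction about 0.6). Origin: centre of its underside; z up; its yaw means nothing. Starts 35 to 95 mm clear of the rail and 130 to 200 mm short of its seated place along the rail.
- pocket (a point): Point on the table where the centre of the flat tin's underside lies when it is fully home in the fence's corner pocket. Axes (the same for the rail, stop and lip points): x square to the rail, into its working face; y along the rail towards the end stop; z up. The fence is fixed, of white slippery plastic (friction about 0.2), on the tin's side away from the robot, turned up to 0.4 rad either way.
- rail (a point): Middle of the foot of the rail's working face, at table height. The rail is straight, 352 mm long along y, 12 mm thick, 22 mm high. Its face lies 48 mm (the tin's radius) in +x from the pocket point. A steel foot 4 mm high reaches 42 mm behind the face. Pushed mostly along the rail and only slightly into it, the tin slides with under 14 N; pressed hard into the rail it moves in jerks.
- stop (a point): Foot of the end stop's face where it meets the rail's face (the inner corner), at table height; 48 mm in +x and 48 mm in +y from the pocket point. The stop is 12 mm thick, 22 mm high and reaches 104 mm in -x from here. Beyond it (20 to 150 mm in +y, -90 to +30 mm in x from here) stands the fixed label holder with a paper roll, 63 mm high.
- lip (a point): Free end of the short lip that faces the rail, at table height, on its inner face: 56 mm in -x and 8 mm in +y from the pocket point. The lip is 12 mm thick, 16 mm high and runs 40 mm in +y from here to the stop. It leaves the tin 8 mm to spare, so the tin can enter the pocket only along the rail.
- small_tin: Bystander: small tall brass-coloured tin, 58 mm diameter, 50 mm high, loose. Origin: centre of its underside.
- label_roll: Bystander: roll of blank paper labels standing on its end, 80 mm outside, 38 mm hole, 45 mm high, loose. Origin: centre of its underside.
- jar: Bystander: small white jar with black lid, 52 mm diameter, 60 mm high, loose. Origin: centre of its underside. The three bystanders share three places by chance: two behind the rail, one on the robot's side about 180 mm from the pocket.
Things that resemble listed ones, but are neither listed nor needed, are in the scene too. What is shaped like the tin but purple is not meant.

How it is judged:
By the outcome, as a careful person would: the job done as asked, in the order asked, and still so for the second after the job is handed in, with the robot touching nothing.
It also fails if it takes over 48 s, if anything falls off the work surface, if the arm or the gripper's body presses on something with over 40 N, if the wrist force passes 120 N, or if a joint passes its speed limit or range.

## Robot

A 6-joint arm with a two-finger parallel gripper is mounted at the origin on the work surface. World frame = base frame: x ahead of the robot, y to its left, z up, the work surface at z = 0. Lengths are in m, angles in rad, forces in N, time in s.
With the tool pointing down it reaches from about 0.35 to 0.85 m from the base axis. Payload 8.1 kg.
Tool frame: the origin (TCP) lies at the very end of the fingers, on their centre line; the grasp point (between the pads) lies 19 mm behind it; z points along the fingers, y is the direction in which the jaws open and shut (so a half turn about z gives the same grasp; the last joint's range is limited). The gripper opens to 93 mm and grips with 3 to 60 N. Pads are 15 mm wide; open, the fingers measure 128 mm over their backs; the gripper's body (75 mm by 188 mm) begins 65 mm behind the grasp point.
Start: joints at [-1.334, 0.13, 1.488, -0, 1.523, -0.085], TCP at [0.19, -0.569, 0.198] pointing down, gripper open.
Joint ranges: [-2.96, 2.96], [-0.89, 2.26], [0.02, 2.5], [-1.34, 4.48], [0, 2.73], [-2.66, 2.66]. Speed limits (rad/s): [2.39, 2.39, 2.79, 3.14, 3.14, 3.14].

## Interface

Orientations are given as a rotation vector (axis times angle).
In Python, from plant import robot gives the robot as it stands.
- The arm moves only by the shell command python3 -m inch 'ROWS' [FORCE]. ROWS is JSON, a list that holds one entry, the list of rows, each a list of 7 numbers: the shift along the tool's x, y, z in cm, then the turn, a rotation vector about the tool's x, y, z in degrees, then the gripper command: -1 is fully open, 1 is shut, values between are in proportion. A call has 1 to 5 rows; each row shifts and turns the commanded pose from where the row before left it, along the tool's axes as they then stand; what a row does not reach is not made up. A row lasts 1/10 s, in which the tool goes at most 50 mm and 8.59 degrees, less where a joint would pass 70% of its speed; a pose out of reach is approached as far as the arm can. A call with a gripper value outside its range is refused whole. The fingers move at their own pace and stop on an object; FORCE is the grip in N (left out, the last holds). Time passes only in rows, so rows that do not move let the fingers close. It gives the time, the measured TCP pose, the force and the opening at its end, in the units of the state.
- robot.read_state(): the state, without advancing time (a new reading comes with each control period).
- robot.read_camera(name): name is "scene" or "top" or "wrist"; returns a dict with "image" (400x640x3 uint8, blue, green, red), "K" (3x3 intrinsics, pixels), "distortion" ([k1, k2, p1, p2, k3] as OpenCV has them; the pictures are not rectified), "R" (3x3) and "t" (3): a world point X has camera coordinates R X + t; the wrist camera has in their place "tool_from_camera" (4x4, takes a point from camera to tool coordinates, whose origin is the TCP and whose axes are the flange's). Camera axes: x right, y down, z forward; pixel columns grow to the right and rows downward; lengths in m; the calibration is good to about 2 mm. A picture is of the moment at which its call begins: read the wrist's pose just before it. There is no depth.
- robot.close_job(): hands the job in, once; it reports no verdict.
The state is a dict: "t": time; "q": joint angles; "dq": joint speeds; "joint_torque": joint torques, N m; "tool_pos": TCP position; "orientation": TCP orientation; "force": force on the tool from outside, world axes, zero at the start; "wrist_torque": the same for the moment, N m; "opening": finger opening in m.
Only numpy, scipy, OpenCV 4.12 (cv2) and the standard library are available. Lean on these libraries where they do the work, as an engineer would, in place of code of your own. Each camera call takes 0.05 s, during which the arm holds its last target. There are 200 camera calls.

## Working session

There is one attempt and no reset: what is moved stays moved. The work goes in short steps, Python scripts to look and compute and a shell command to move; the robot and the scene stay as the last step left them, time stands still between calls to the robot, and variables do not carry over. Pictures are saved under pics/ and viewed, about 8 in all and at most 12, crops included, and the job is handed in when it is done.

```bash
mkdir -p pics; ls; python3 - <<'E'
from plant import robot
import cv2
s=robot.read_state();print(s)
for n in("top","scene"):
    c=robot.read_camera(n);cv2.imwrite(f"pics/{n}0.png",c["image"]);print(n,c["K"],c["distortion"],c["R"],c["t"])
E
```

```text
pics
{'t': 0.0, 'q': array([-1.33439161e+00,  1.31152580e-01,  1.48927498e+00, -1.80053285e-05,
        1.52302008e+00, -8.53637449e-02]), 'dq': array([-6.02990936e-05,  1.13809657e-03, -9.74184742e-04, -1.40031212e-04,
       -2.43997998e-04,  7.31997401e-04]), 'joint_torque': array([-1.36912386e-03, -5.59837925e+01, -4.91766679e+01,  7.68832373e-02,
        3.52210260e-02, -1.81221985e-04]), 'tool_pos': array([ 0.18963722, -0.56859445,  0.19729499]), 'orientation': array([-3.09919749e+00, -5.02960394e-01,  2.47866000e-04]), 'force': array([-0.4383284 ,  0.37101762, -0.80891982]), 'wrist_torque': array([-0.05220505,  0.00416974, -0.00172336]), 'opening': 0.09309554227717423}
top [[372.71306589   0.         316.85846007]
 [  0.         372.71306589 203.28413467]
 [  0.           0.           1.        ]] [-0.06544102  0.          0.          0.          0.        ] [[ 4.67371439e-03 -9.99988527e-01  1.04949216e-03]
 [-9.86291943e-01 -4.78280535e-03 -1.64940378e-01]
 [ 1.64943506e-01 -2.64221446e-04 -9.86302981e-01]] [-0.00590149  0.5972362   0.63454701]
scene [[493.97688461   0.         318.47670311]
 [  0.         493.97688461 198.8279319 ]
 [  0.           0.           1.        ]] [-0.05142494  0.          0.          0.          0.        ] [[ 0.22182649  0.97490104  0.0189994 ]
 [ 0.59165048 -0.11908343 -0.79735114]
 [-0.77507594  0.18811462 -0.60321652]] [-0.11755567 -0.33809977  1.33352435]
```

View pics/top0.png

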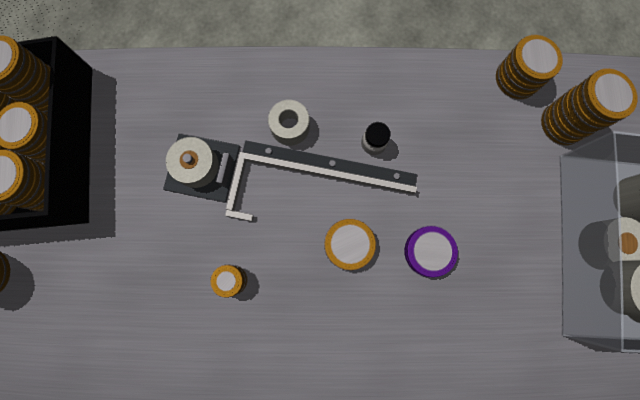

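View pics/scene0.png

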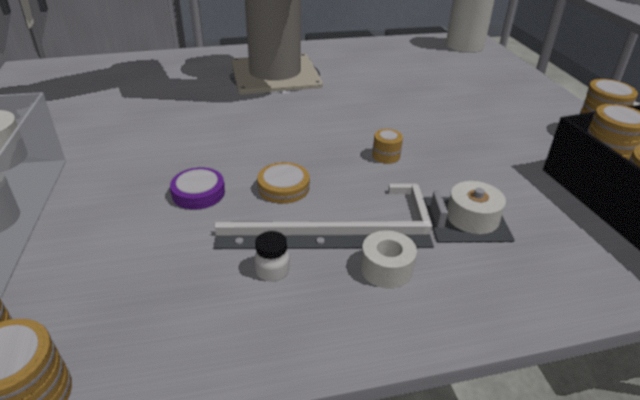

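Top view: tin at (350,244), with the purple decoy just right of it at (432,251). The rail runs from (243,156) to (416,190), and the stop and lip are at the left (240,160)-(250,218). The roll is at (289,119) and the jar at (377,136), both behind the rail. The small tin is at (227,281). The scene view agrees. Next I'll enlarge the top view.

```bash
python3 - <<'E'
import cv2
i=cv2.imread("pics/top0.png")
cv2.imwrite("pics/c1.png",cv2.resize(i[130:300,205:465],None,fx=3,fy=3,interpolation=cv2.INTER_CUBIC))
E
```

```text
(no output)
```

View pics/c1.png

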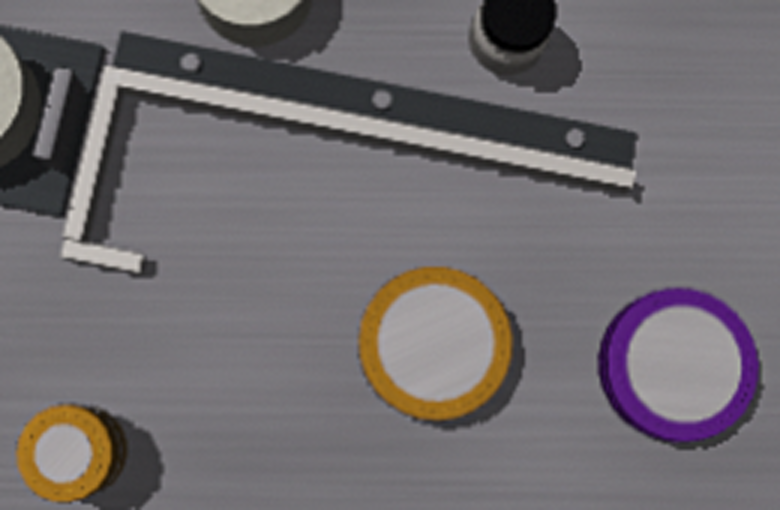

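The enlarged crop shows these points: the rail's inner top edge from (119,88) to (634,186), the stop face from (119,88) to (83,238), the lip's free inner corner at (144,257), the tin's top centre at (436,343), the purple one at (681,364) and the small tin's top at (65,453).

```bash
cat > h.py <<'E'
import numpy as np,cv2
from plant import robot
def ray(c,u,v,z):
    p=cv2.undistortPoints(np.array([[[u,v]]],float),c["K"],np.array(c["distortion"])).ravel()
    R=np.array(c["R"]);o=-R.T@c["t"];d=R.T@np.array([*p,1]);return o+d*(z-o[2])/d[2]
def proj(c,X):
    return cv2.projectPoints(np.array(X,float).reshape(-1,3),cv2.Rodrigues(np.array(c["R"]))[0],np.array(c["t"]),c["K"],np.array(c["distortion"]))[0].reshape(-1,2)
E
python3 - <<'E'
from h import *
c=robot.read_camera("top")
P={n:ray(c,205+x/3,130+y/3,z)[:2] for n,x,y,z in [("corner",119,88,.022),("rend",634,186,.022),("stopend",83,238,.022),("lip",144,257,.016),("tin",436,343,.028),("tinL",360,343,.028),("tinR",513,343,.028),("purple",681,364,.028),("small",65,453,.05)]}
for n,p in P.items():print(n,p.round(4))
d=P["corner"]-P["rend"];print("len",np.hypot(*d));y=d/np.hypot(*d);x=np.array([y[1],-y[0]])
print("y",y,"x",x,"yaw",np.arctan2(x[1],x[0]))
pk=P["corner"]-.048*x-.048*y;print("pocket",pk)
for n,p in P.items():q=p-pk;print(n,(q@x*1000).round(1),(q@y*1000).round(1))
print("tinD",np.hypot(*(P["tinL"]-P["tinR"])))
s=robot.read_state();R=cv2.Rodrigues(s["orientation"])[0];print(R.round(3))
E
```

```text
corner [0.6883 0.1385]
rend [ 0.6249 -0.195 ]
stopend [0.5894 0.1578]
lip [0.5782 0.1194]
tin [ 0.5236 -0.0658]
tinL [ 0.5235 -0.0186]
tinR [ 0.5238 -0.1137]
purple [ 0.5109 -0.2186]
small [0.4558 0.1572]
len 0.3394504078963536
y [0.18688215 0.98238234] x [ 0.98238234 -0.18688215] yaw -0.1879874164487062
pocket [0.6321988  0.10032243]
corner 48.0 48.0
rend 48.0 -291.5
stopend -52.8 48.5
lip -56.6 8.7
tin -75.6 -183.5
tinL -84.6 -137.1
tinR -66.5 -230.5
purple -59.6 -336.0
small -183.9 22.9
tinD 0.09513499678175015
[[ 0.949  0.316 -0.   ]
 [ 0.316 -0.949  0.001]
 [ 0.    -0.001 -1.   ]]
```

Measured in the fence frame, the tin is at (-76,-184) mm, 76 mm clear of the rail. Its diameter comes out at 95 mm, and the lip and rail length match the given sizes. I'll approach high with the fingers shut.

```bash
python3 -m inch '[[[2.4,-2.8,0,0,0,0,1],[2.4,-2.8,0,0,0,0,1],[2.4,-2.8,0,0,0,0,1],[2.4,-2.8,0,0,0,0,1]]]' 20
python3 -m inch '[[[2.4,-2.8,0,0,0,0,1],[2.4,-2.8,0,0,0,0,1],[2.4,-2.8,0,0,0,0,1],[2.4,-2.8,0,0,0,0,1]]]'
python3 -m inch '[[[3.2,-2.7,0,0,0,0,1],[3.2,-2.7,0,0,0,0,1],[3.2,-2.7,0,0,0,0,1],[3.2,-2.7,0,0,0,0,1]]]'
python3 -m inch '[[[3.2,-2.7,0,0,0,0,1],[3.2,-2.7,0,0,0,0,1],[3.2,-2.7,0,0,0,0,1]]]'
python3 -m inch '[[[0,0,0,0,0,7.3,1],[0,0,0,0,0,7.3,1],[0,0,0,0,0,7.3,1],[0,0,0,0,0,7.3,1],[0,0,0,0,0,0,1]]]'
cat >> h.py <<'E'
pk=np.array([.6322,.1003]);Y=np.array([.18688,.98238]);X=np.array([.98238,-.18688])
def st():
    s=robot.read_state();R=cv2.Rodrigues(s["orientation"])[0];p=s["tool_pos"];d=p[:2]-pk
    print("t",s["t"],"fence mm",(d@X*1e3).round(1),(d@Y*1e3).round(1),"z",p[2].round(4),"yawerr deg",np.degrees(np.arctan2(R[:2,0]@Y,R[:2,0]@X)).round(2),"F fence",(s["force"][:2]@X).round(1),(s["force"][:2]@Y).round(1),s["force"][2].round(1),"open",s["opening"].round(4),"tilt",R[2].round(3))
    return s,R
def go(fx,fy,z):
    s,R=st();w=np.r_[pk+X*fx/1e3+Y*fy/1e3,z]-s["tool_pos"];print("tool move cm",(R.T@w*100).round(2))
E
python3 -c "
from h import *
go(-150,-183.5,.01)"
```

```text
t: 0.55
tool_pos: [0.2456, -0.4311, 0.1979]
orientation: [-3.1, -0.503, 0.0]
force: [-0.2, 0.0, 0.8]
opening: 0.0654
t: 0.95
tool_pos: [0.3013, -0.2945, 0.1981]
orientation: [-3.101, -0.503, -0.0]
force: [0.9, 0.3, 0.3]
opening: 0.0338
t: 1.35
tool_pos: [0.3888, -0.1514, 0.1983]
orientation: [3.101, 0.503, 0.0]
force: [1.1, -0.1, -0.1]
opening: 0.0024
t: 1.65
tool_pos: [0.4543, -0.0441, 0.1983]
orientation: [3.101, 0.504, 0.0]
force: [1.5, -1.1, 0.7]
opening: 0.0002
t: 2.15
tool_pos: [0.4536, -0.0457, 0.1981]
orientation: [-3.127, 0.298, 0.001]
force: [-0.2, 0.8, -0.7]
opening: 0.0003Traceback (most recent call last):
  File "<string>", line 3, in <module>
    go(-150,-183.5,.01)
    ~~^^^^^^^^^^^^^^^^^
  File "h.py", line 14, in go
    s,R=st();w=np.r_[pk+X*fx/1e3+Y*fy/1e3,z]-s["tool_pos"];print("tool move cm",(R.T@w*100).round(2))
        ~~^^
  File "h.py", line 11, in st
    print("t",s["t"],"fence mm",(d@X*1e3).round(1),(d@Y*1e3).round(1),"z",p[2].round(4),"yawerr deg",np.degrees(np.arctan2(R[:2,0]@Y,R[:2,0]@X)).round(2),"F fence",(s["force"][:2]@X).round(1),(s["force"][:2]@Y).round(1),s["force"][2].round(1),"open",s["opening"].round(4),"tilt",R[2].round(3))
                                                                                                                                                                                                                                                          ^^^^^^^^^^^^^^^^^^
AttributeError: 'float' object has no attribute 'round'
```

```bash
sed -i 's/s\["opening"\].round(4)/round(s["opening"],4)/' h.py; python3 -c "
from h import *
go(-150,-183.5,.01)"
```

```text
t 2.15 fence mm -148.1 -176.8 z 0.1981 yawerr deg -0.1 F fence -0.4 0.8 -0.7 open 0.0003 tilt [-0.001  0.    -1.   ]
tool move cm [-0.18  0.67 18.81]
```

```bash
python3 -m inch '[[[-0.1,0.3,4,0,0,0,1],[-0.1,0.4,4,0,0,0,1],[0,0,4,0,0,0,1],[0,0,4,0,0,0,1],[0,0,2.8,0,0,0,1]]]'
python3 -m inch '[[[0,0,0,0,0,0,1],[0.5,0,0,0,0,0,1],[0.5,0,0,0,0,0,1],[0.5,0,0,0,0,0,1],[0.5,0,0,0,0,0,1]]]'
python3 -c "
from h import *
st()"
python3 -m inch '[[[0.5,0,0,0,0,0,1],[0.5,0,0,0,0,0,1],[0.5,0,0,0,0,0,1],[0.5,0,0,0,0,0,1],[0.5,0,0,0,0,0,1]]]'
python3 -m inch '[[[0.5,0,0,0,0,0,1],[0.5,0,0,0,0,0,1],[0.5,0,0,0,0,0,1],[0.5,0,0,0,0,0,1],[0,0,0,0,0,0,1]]]'
python3 -c "
from h import *
go(-55.5,-183.5,.01)
cv2.imwrite('pics/t2.png',robot.read_camera('top')['image'][130:300,205:465].repeat(3,0).repeat(3,1))"
```

```text
t: 2.65
tool_pos: [0.4487, -0.052, 0.0075]
orientation: [-3.128, 0.288, 0.004]
force: [-0.1, 1.1, 0.4]
opening: 0.0006
t: 3.15
tool_pos: [0.4722, -0.0565, 0.012]
orientation: [3.127, -0.294, 0.005]
force: [0.4, 0.5, 0.7]
opening: 0.0006
t 3.15 fence mm -127.9 -183.9 z 0.012 yawerr deg 0.03 F fence 0.3 0.6 0.7 open 0.0006 tilt [ 0.003  0.    -1.   ]
t: 3.65
tool_pos: [0.4951, -0.0608, 0.0102]
orientation: [-3.128, 0.295, 0.0]
force: [-0.7, 0.6, -0.7]
opening: 0.0004
t: 4.15
tool_pos: [0.5151, -0.0646, 0.0105]
orientation: [3.128, -0.295, 0.001]
force: [0.3, -1.1, 1.0]
opening: 0.0003
t 4.15 fence mm -84.2 -183.9 z 0.0105 yawerr deg 0.01 F fence 0.5 -1.0 1.0 open 0.0003 tilt [ 0.  0. -1.]
tool move cm [ 2.87 -0.04  0.05]
```

View pics/t2.png

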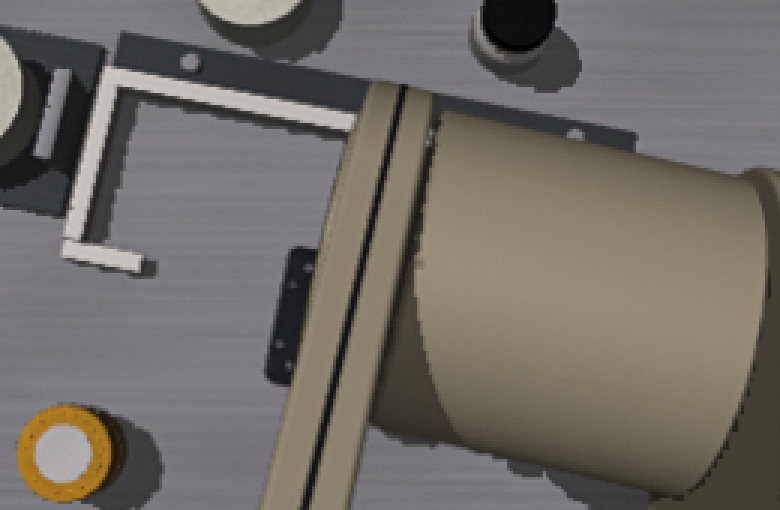

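The arm hides the tin in the top view, so I'll check with the scene and wrist cameras.

```bash
python3 -c "
from h import *
a=robot.read_camera('scene')['image'][130:300,140:460];b=robot.read_camera('wrist')['image']
cv2.imwrite('pics/s3.png',np.vstack([cv2.resize(a,(500,266)),cv2.resize(b,(500,312))]))"
```

```text
(no output)
```

View pics/s3.png

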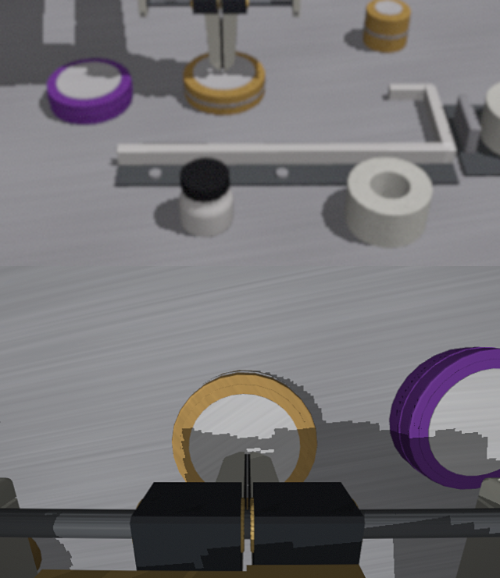

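The tin looks unmoved in the scene view, which disagrees with the TCP reading, so I'll check by projecting it.

```bash
python3 -c "
from h import *
s,R=st();c=robot.read_camera('scene');i=c['image']
print('tcp px',proj(c,s['tool_pos']))
for t in ([.5236,-.0658,.028],[*(pk+X*-.0287+Y*-.1835),.028]):print('tin px',proj(c,t))
j=cv2.resize(i[120:240,200:340],None,fx=5,fy=5,interpolation=cv2.INTER_CUBIC)
cv2.imwrite('pics/s4.png',j)
k=cv2.imread('pics/scene0.png')
for im in(k,i):
    h=cv2.cvtColor(im,cv2.COLOR_BGR2HSV);m=cv2.inRange(h,(10,120,60),(30,255,255));m[:150]=0;m[215:]=0;m[:,:240]=0;m[:,330:]=0
    ys,xs=np.nonzero(m);print(xs.min(),xs.max(),ys.min(),ys.max())
"
```

```text
t 4.3 fence mm -85.1 -183.9 z 0.0102 yawerr deg 0.01 F fence 0.4 0.3 -0.3 open 0.0008 tilt [-0. -0. -1.]
tcp px [[282.85913046 180.32812008]]
tin px [[282.73882113 175.30358811]]
tin px [[282.12764993 190.52857322]]
258 308 164 202
258 308 166 202
```

View pics/s4.png

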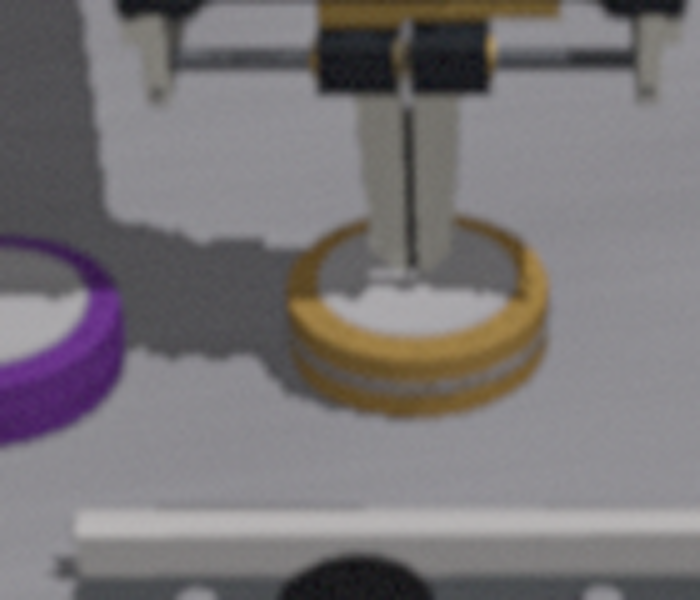

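The fingertip really is over the lid without touching it: it occludes the far rim, and the contact force is about zero. The true tip is therefore higher than the reported TCP. I'll cross-check with the wrist camera's geometry.

```bash
python3 -c "
from h import *
s,R=st();c=robot.read_camera('wrist');i=c['image'];T=np.array(c['tool_from_camera']);print(T.round(3))
cv2.imwrite('pics/w5.png',cv2.resize(i[200:400,180:460],None,fx=2.8,fy=2.8))
for z in(0,-.01,-.02,-.03,-.04):
  Q=np.linalg.inv(T)
  for x in(-.0075,.0075):
    print(z,x,cv2.projectPoints((Q[:3,:3]@[x,0,z]+Q[:3,3])[None],np.zeros(3),np.zeros(3),c['K'],np.array(c['distortion']))[0].ravel().round(1))
"
```

```text
t 4.35 fence mm -85.2 -183.9 z 0.0102 yawerr deg 0.01 F fence 0.3 0.7 0.5 open 0.0006 tilt [-0. -0. -1.]
[[-0.    -0.96  -0.278  0.077]
 [ 1.    -0.     0.001  0.   ]
 [-0.001 -0.278  0.96  -0.186]
 [ 0.     0.     0.     1.   ]]
0 -0.0075 [315.7 251.3]
0 0.0075 [315.7 226.7]
-0.01 -0.0075 [315.7 259. ]
-0.01 0.0075 [315.7 233.3]
-0.02 -0.0075 [315.7 267.4]
-0.02 0.0075 [315.7 240.6]
-0.03 -0.0075 [315.7 276.8]
-0.03 0.0075 [315.7 248.7]
-0.04 -0.0075 [315.7 287.3]
-0.04 0.0075 [315.7 257.8]
```

View pics/w5.png

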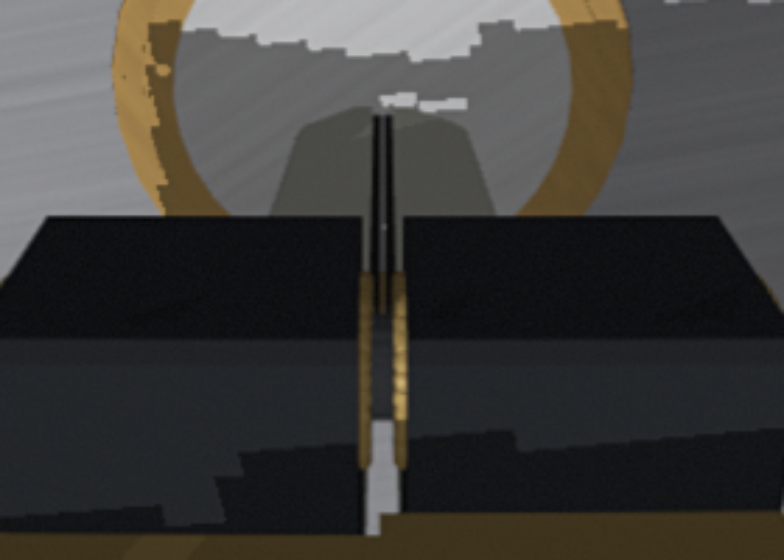

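```bash
python3 -c "
from h import *
s,R=st();c=robot.read_camera('wrist');T=np.array(c['tool_from_camera']);print(c['K'][0][0])
a=np.linspace(0,2*np.pi,361)
from scipy.optimize import least_squares
def f(tin,dz):
  W=np.c_[tin[0]+.048*np.cos(a),tin[1]+.048*np.sin(a),0*a+.028]
  p=s['tool_pos']+[0,0,dz];t=(W-p)@R;q=(t-T[:3,3])@T[:3,:3]
  m=cv2.projectPoints(q,np.zeros(3),np.zeros(3),c['K'],np.array(c['distortion']))[0].reshape(-1,2);return np.array([m[:,0].min(),m[:,0].max(),m[:,1].min()])
for dz in(0,.01,.02,.03):print(dz,f([.5236,-.0658],dz))
r=least_squares(lambda v:f(v[:2],v[2])-[220.4,405.7,134.6],[.5236,-.0658,0],x_scale=.01);print(r.x,(r.x[:2]-pk)@X,(r.x[:2]-pk)@Y)
"
```

```text
t 4.4 fence mm -85.2 -183.9 z 0.0102 yawerr deg 0.01 F fence -0.7 0.3 0.4 open 0.0009 tilt [-0. -0. -1.]
353.8701186497829
0 [220.75648983 409.02216069 140.49891479]
0.01 [225.565763   404.31833232 138.14054816]
0.02 [229.9139433  400.06515319 136.02541061]
0.03 [233.86408832 396.20103565 134.11772789]
[ 0.5261249  -0.06530155  0.00371043] -0.07325843768604551 -0.18250696076514727
```

The wrist camera's pose agrees with the tin's measured place, so the flange reading is right. With the fingers shut, their ends sit about 18 mm behind the nominal TCP. I'll back off and find the true tip height by touching the table gently.

```bash
python3 -m inch '[[[0,0,-3,0,0,0,1],[-3.5,0,0,0,0,0,1],[-3.5,0,0,0,0,0,1],[0,0,3,0,0,0,1],[0,0,0,0,0,0,1]]]'
python3 -m inch '[[[0,0,0.3,0,0,0,1],[0,0,0.3,0,0,0,1],[0,0,0.2,0,0,0,1],[0,0,0,0,0,0,1]]]'
python3 -m inch '[[[0,0,0.2,0,0,0,1],[0,0,0.2,0,0,0,1],[0,0,0,0,0,0,1]]]'
python3 -c "
from h import *
st()
cv2.imwrite('pics/s6.png',cv2.resize(robot.read_camera('scene')['image'][110:230,200:340],None,fx=5,fy=5,interpolation=cv2.INTER_CUBIC))"
```

```text
t: 4.95
tool_pos: [0.4427, -0.0507, 0.0081]
orientation: [-3.127, 0.295, 0.006]
force: [-0.5, -0.4, -0.4]
opening: 0.0004
t: 5.35
tool_pos: [0.4459, -0.0515, 0.0023]
orientation: [-3.128, 0.295, 0.001]
force: [-0.0, 0.3, -0.2]
opening: 0.0004
t: 5.65
tool_pos: [0.4454, -0.0514, -0.002]
orientation: [-3.128, 0.295, 0.001]
force: [0.2, 0.5, 0.0]
opening: 0.0005
t 5.65 fence mm -155.2 -183.9 z -0.002 yawerr deg 0.01 F fence 0.1 0.6 0.0 open 0.0005 tilt [-0.001 -0.    -1.   ]
```

View pics/s6.png

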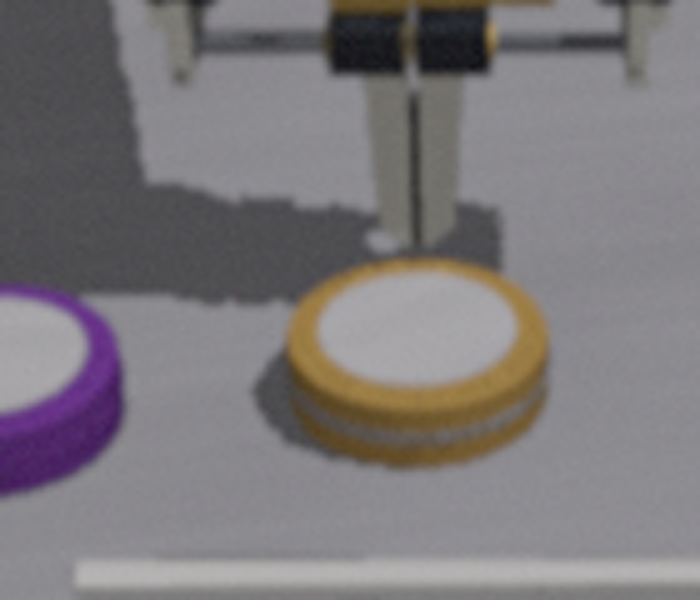

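Confirmed: the reported z is -2 mm and the tip, at crop (415,245), is still off the table. I'll keep lowering gently.

```bash
python3 -m inch '[[[0,0,0.3,0,0,0,1],[0,0,0.3,0,0,0,1],[0,0,0,0,0,0,1]]]'
python3 -m inch '[[[0,0,0.2,0,0,0,1],[0,0,0,0,0,0,1]]]'|sed -n '2p;4p'
python3 -m inch '[[[0,0,0.2,0,0,0,1],[0,0,0,0,0,0,1]]]'|sed -n '2p;4p'
python3 -c "
from h import *
s,R=st()
c=robot.read_camera('scene')
for z in(.01,.015,.02,.025):print(z,proj(c,[.4454,-.0514,z]))
"
```

```text
t: 6.0
tool_pos: [0.4451, -0.0513, -0.0082]
orientation: [-3.128, 0.295, 0.001]
force: [0.5, -1.4, -0.4]
opening: 0.0006
tool_pos: [0.4454, -0.0514, -0.0099]
force: [0.2, 0.2, 0.4]
tool_pos: [0.4454, -0.0514, -0.0119]
force: [-1.4, -0.7, -0.5]
t 6.4 fence mm -155.1 -183.9 z -0.0119 yawerr deg 0.01 F fence -1.2 -0.9 -0.5 open 0.0007 tilt [-0. -0. -1.]
0.01 [[283.61778641 160.03146574]]
0.015 [[283.55901692 157.88233101]]
0.02 [[283.49995416 155.72003008]]
0.025 [[283.44059644 153.5444546 ]]
```

The tip is now about 6 mm above the table with no contact, a good height for pushing. I'll push towards the rail.

```bash
python3 -m inch '[[[0.6,0,0,0,0,0,1],[0.6,0,0,0,0,0,1],[0.5,0,0,0,0,0,1],[0.5,0,0,0,0,0,1],[0.5,0,0,0,0,0,1]]]'|sed -n '2p;4p'
python3 -m inch '[[[0.5,0,0,0,0,0,1],[0.5,0,0,0,0,0,1],[0.5,0,0,0,0,0,1],[0.5,0,0,0,0,0,1],[0.5,0,0,0,0,0,1]]]'|sed -n '2p;4p'
python3 -m inch '[[[0.5,0,0,0,0,0,1],[0.5,0,0,0,0,0,1],[0.5,0,0,0,0,0,1],[0.5,0,0,0,0,0,1],[0,0,0,0,0,0,1]]]'|sed -n '2p;4p'
python3 -c "
from h import *
st();i=robot.read_camera('scene')['image']
cv2.imwrite('pics/s7.png',cv2.resize(i[120:260,190:340],None,fx=4,fy=4,interpolation=cv2.INTER_CUBIC))
h=cv2.cvtColor(i,cv2.COLOR_BGR2HSV);m=cv2.inRange(h,(10,120,60),(30,255,255));m[:150]=0;m[235:]=0;m[:,:225]=0;m[:,350:]=0
ys,xs=np.nonzero(m);print(xs.min(),xs.max(),ys.min(),ys.max())"
```

```text
tool_pos: [0.4723, -0.0565, -0.0118]
force: [-1.6, 0.7, 2.2]
tool_pos: [0.497, -0.0612, -0.0118]
force: [-0.7, -0.2, -0.5]
tool_pos: [0.5174, -0.0651, -0.0114]
force: [0.3, 0.3, 0.3]
t 7.95 fence mm -81.9 -183.9 z -0.0114 yawerr deg 0.01 F fence 0.3 0.3 0.3 open 0.0006 tilt [ 0.001 -0.    -1.   ]
256 308 177 219
```

View pics/s7.png

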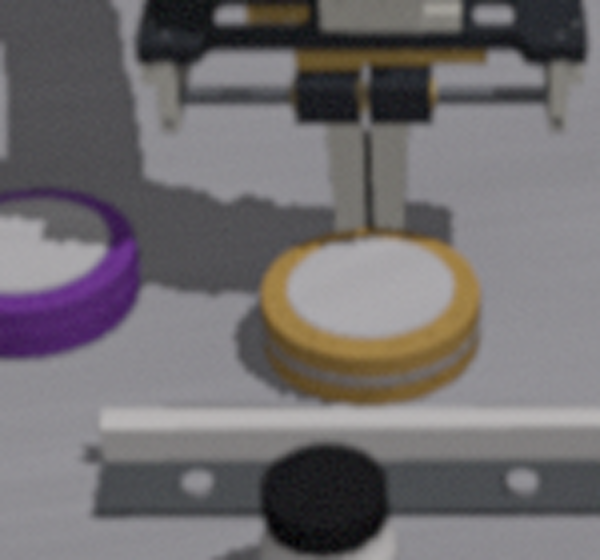

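The tin now moves squarely ahead of the fingers and is about 26 mm short of the rail. I'll continue to contact, watching the force.

```bash
python3 -m inch '[[[0.5,0,0,0,0,0,1],[0.5,0,0,0,0,0,1],[0.5,0,0,0,0,0,1],[0.5,0,0,0,0,0,1],[0,0,0,0,0,0,1]]]'|sed -n '2p;4p'
python3 -m inch '[[[0.2,0,0,0,0,0,1],[0.2,0,0,0,0,0,1]]]'|sed -n '2p;4p'
python3 -m inch '[[[0.2,0,0,0,0,0,1]]]'|sed -n '2p;4p'
cat >> h.py <<'E'
def mask():
    i=robot.read_camera('scene')['image'];h=cv2.cvtColor(i,cv2.COLOR_BGR2HSV);m=cv2.inRange(h,(10,120,60),(30,255,255));m[:165]=0;m[245:]=0;m[:,:225]=0;m[:,430:]=0
    ys,xs=np.nonzero(m);print('tin px',xs.min(),xs.max(),ys.min(),ys.max())
E
python3 -c "
from h import *
st();mask()"
```

```text
tool_pos: [0.537, -0.0688, -0.0114]
force: [-0.4, -0.4, -0.7]
tool_pos: [0.5398, -0.0693, -0.0117]
force: [-2.7, -0.1, 1.8]
tool_pos: [0.5418, -0.0697, -0.0117]
force: [-2.5, -0.7, 1.3]
t 8.8 fence mm -57.0 -183.9 z -0.0117 yawerr deg 0.01 F fence -2.3 -1.2 1.3 open 0.0004 tilt [-0. -0. -1.]
tin px 254 308 185 220
```

```bash
for k in 1; do python3 -m inch '[[[0.15,0,0,0,0,0,1]]]'|sed -n '2p;4p'
python3 -m inch '[[[0.15,0,0,0,0,0,1]]]'|sed -n '2p;4p'
python3 -m inch '[[[0.1,0,0,0,0,0,1],[0,0,0,0,0,0,1]]]'|sed -n '2p;4p';done
python3 -c "
from h import *
st();mask()"
```

```text
tool_pos: [0.5425, -0.0698, -0.0119]
force: [-8.4, 1.9, 6.9]
tool_pos: [0.5425, -0.0697, -0.0122]
force: [-15.1, 3.0, 12.4]
tool_pos: [0.5424, -0.0697, -0.0125]
force: [-15.4, 2.8, 11.5]
t 9.25 fence mm -56.4 -183.8 z -0.0125 yawerr deg 0.02 F fence -15.7 -0.1 11.5 open 0.0006 tilt [-0.007 -0.    -1.   ]
tin px 255 308 185 220
```

The fingers met the rail through the tin at 15 N and stopped at -56.4, where -55.5 was expected, so the tin is against the rail. Next I'll back off, lift clear and move to behind the tin along the rail, with the tool turned 10° so the push leans slightly into the rail.

```bash
python3 -m inch '[[[-0.5,0,0,0,0,0,1],[-1.5,0,0,0,0,0,1],[-1,0,-2,0,0,0,1],[0,0,-4,0,0,0,1],[0,0,-1,0,0,0,1]]]'|sed -n '2p;4p'
python3 -m inch '[[[0,2.5,0,0,0,0,1],[0,2.5,0,0,0,0,1],[0,2.5,0,0,0,0,1],[0,0,0,0,0,5,1],[0,0,0,0,0,5,1]]]'|sed -n '2p;4p'
python3 -m inch '[[[0,0,0,0,0,0,1],[0,0,0,0,0,0,1]]]'|sed -n '2p;4p'
python3 -c "
from h import *
mask();go(-11,-260,-.012)"
```

```text
tool_pos: [0.5193, -0.0655, 0.0628]
force: [0.7, -0.7, -0.1]
tool_pos: [0.5026, -0.1396, 0.0583]
force: [-0.6, 0.1, 0.7]
tool_pos: [0.5026, -0.1386, 0.0583]
force: [-0.4, -0.0, 0.1]
tin px 254 308 186 220
t 10.55 fence mm -82.8 -258.8 z 0.0582 yawerr deg -9.84 F fence 0.4 -0.0 -0.4 open 0.0007 tilt [ 0. -0. -1.]
tool move cm [ 7.09 -1.11  7.03]
```

```bash
python3 -m inch '[[[2.5,-0.4,0,0,0,0,1],[2.5,-0.4,0,0,0,0,1],[2.1,-0.3,0,0,0,0,1],[0,0,0,0,0,0,1],[0,0,2,0,0,0,1]]]'|sed -n '2p;4p'
python3 -m inch '[[[0,0,2,0,0,0,1],[0,0,2,0,0,0,1],[0,0,1,0,0,0,1],[0,0,0,0,0,0,1]]]'|sed -n '2p;4p'
python3 -c "
from h import *
mask();st();i=robot.read_camera('scene')['image']
cv2.imwrite('pics/s8.png',cv2.resize(i[120:260,170:340],None,fx=4,fy=4,interpolation=cv2.INTER_CUBIC))"
```

```text
tool_pos: [0.5751, -0.154, 0.0409]
force: [0.5, -0.2, 0.2]
tool_pos: [0.5706, -0.1526, -0.0135]
force: [-0.2, 0.1, 0.1]
tin px 226 308 165 220
t 11.5 fence mm -12.1 -260.2 z -0.0121 yawerr deg -9.95 F fence -0.2 0.2 0.4 open 0.0005 tilt [-0.002  0.    -1.   ]
```

View pics/s8.png

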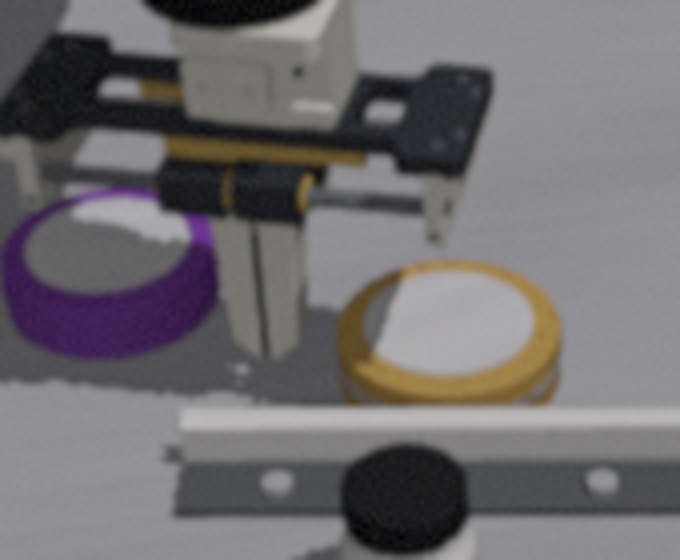

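The fingers stand behind the tin at crop (265,350), clear of the purple tin and the rail, and the tin is against the rail. Next I'll slide it along the rail (fence +y is (-0.17,-0.98) in tool axes).

```bash
python3 -m inch '[[[-0.09,-0.49,0,0,0,0,1],[-0.09,-0.49,0,0,0,0,1],[-0.09,-0.49,0,0,0,0,1],[-0.09,-0.49,0,0,0,0,1],[-0.09,-0.49,0,0,0,0,1]]]'|sed -n '2p;4p'
python3 -c "
from h import *
st()"
python3 -m inch '[[[-0.09,-0.49,0,0,0,0,1],[-0.09,-0.49,0,0,0,0,1],[-0.09,-0.49,0,0,0,0,1],[-0.09,-0.49,0,0,0,0,1],[-0.09,-0.49,0,0,0,0,1]]]'|sed -n '2p;4p'
python3 -c "
from h import *
st();i=robot.read_camera('scene')['image'];cv2.imwrite('pics/s9.png',cv2.resize(i[120:260,180:380],None,fx=4,fy=4,interpolation=cv2.INTER_CUBIC))
h=cv2.cvtColor(i,cv2.COLOR_BGR2HSV);m=cv2.inRange(h,(10,120,60),(30,255,255));m[:185]=0;m[245:]=0;m[:,:256]=0;m[:,370:]=0
ys,xs=np.nonzero(m);print('tin px',xs.min(),xs.max(),ys.min(),ys.max())"
```

```text
tool_pos: [0.5776, -0.1289, -0.0111]
force: [-1.0, -2.1, 2.0]
t 12.05 fence mm -10.8 -235.4 z -0.0111 yawerr deg -9.98 F fence -0.6 -2.3 2.0 open 0.0005 tilt [ 0.001  0.001 -1.   ]
tool_pos: [0.5817, -0.104, -0.0116]
force: [-1.1, -3.7, 1.1]
t 12.55 fence mm -11.5 -210.2 z -0.0116 yawerr deg -9.99 F fence -0.4 -3.9 1.1 open 0.0001 tilt [-0.  0. -1.]
tin px 275 328 186 220
```

Pushing takes 3–4 N, and the tin is still at the rail (same image rows). I'll continue.

```bash
cat >> h.py <<'E'
def m2(a,b):
    i=robot.read_camera('scene')['image'];h=cv2.cvtColor(i,cv2.COLOR_BGR2HSV);m=cv2.inRange(h,(10,120,60),(30,255,255));m[:176]=0;m[245:]=0;m[:,:a]=0;m[:,b:]=0
    ys,xs=np.nonzero(m);print('tin px',xs.min(),xs.max(),ys.min(),ys.max())
E
for k in 1; do
python3 -m inch '[[[-0.09,-0.49,0,0,0,0,1],[-0.09,-0.49,0,0,0,0,1],[-0.09,-0.49,0,0,0,0,1],[-0.09,-0.49,0,0,0,0,1],[-0.09,-0.49,0,0,0,0,1]]]'|sed -n '2p;4p'
python3 -m inch '[[[-0.09,-0.49,0,0,0,0,1],[-0.09,-0.49,0,0,0,0,1],[-0.09,-0.49,0,0,0,0,1],[-0.09,-0.49,0,0,0,0,1],[-0.09,-0.49,0,0,0,0,1]]]'|sed -n '2p;4p'
python3 -c "
from h import *
st();m2(270,420)"
python3 -m inch '[[[-0.09,-0.49,0,0,0,0,1],[-0.09,-0.49,0,0,0,0,1],[-0.09,-0.49,0,0,0,0,1],[-0.09,-0.49,0,0,0,0,1],[-0.09,-0.49,0,0,0,0,1]]]'|sed -n '2p;4p'
python3 -m inch '[[[-0.09,-0.49,0,0,0,0,1],[-0.09,-0.49,0,0,0,0,1],[-0.09,-0.49,0,0,0,0,1],[-0.09,-0.49,0,0,0,0,1],[-0.09,-0.49,0,0,0,0,1]]]'|sed -n '2p;4p'
python3 -m inch '[[[-0.09,-0.49,0,0,0,0,1],[-0.09,-0.49,0,0,0,0,1],[-0.09,-0.49,0,0,0,0,1],[-0.09,-0.49,0,0,0,0,1]]]'|sed -n '2p;4p'
python3 -c "
from h import *
st();m2(300,420);i=robot.read_camera('scene')['image'];cv2.imwrite('pics/s10.png',cv2.resize(i[120:260,270:470],None,fx=4,fy=4,interpolation=cv2.INTER_CUBIC))"
done
```

```text
tool_pos: [0.586, -0.0794, -0.0118]
force: [-1.1, -1.7, 1.9]
tool_pos: [0.5905, -0.0549, -0.0117]
force: [-0.5, -2.1, 0.4]
t 13.6 fence mm -11.9 -160.3 z -0.0117 yawerr deg -9.99 F fence -0.2 -2.1 0.4 open 0.0005 tilt [-0. -0. -1.]
tin px 304 357 186 219
tool_pos: [0.595, -0.0304, -0.0117]
force: [-1.0, -2.0, -0.2]
tool_pos: [0.5996, -0.006, -0.0117]
force: [0.4, -1.7, -0.2]
tool_pos: [0.6031, 0.0136, -0.0117]
force: [-0.8, -1.3, -1.1]
t 15.05 fence mm -12.3 -90.6 z -0.0117 yawerr deg -10.0 F fence -0.5 -1.4 -1.1 open 0.0007 tilt [-0. -0. -1.]
tin px 345 398 186 219
```

```bash
for k in 1; do
python3 -m inch '[[[-0.09,-0.49,0,0,0,0,1],[-0.09,-0.49,0,0,0,0,1],[-0.09,-0.49,0,0,0,0,1],[-0.09,-0.49,0,0,0,0,1],[0,0,0,0,0,0,1]]]'|sed -n '2p;4p'
python3 -m inch '[[[-0.04,-0.2,0,0,0,0,1],[-0.04,-0.2,0,0,0,0,1]]]'|sed -n '2p;4p'
python3 -m inch '[[[-0.04,-0.2,0,0,0,0,1]]]'|sed -n '2p;4p'
python3 -c "
from h import *
st();m2(320,428)"
done
```

```text
tool_pos: [0.6068, 0.0337, -0.0116]
force: [-0.7, -0.4, -0.1]
tool_pos: [0.6074, 0.0368, -0.0116]
force: [-1.6, -1.4, -0.4]
tool_pos: [0.6077, 0.0388, -0.0116]
force: [-0.5, -1.6, 0.3]
t 15.95 fence mm -12.6 -65.0 z -0.0116 yawerr deg -10.0 F fence -0.2 -1.6 0.3 open 0.0006 tilt [ 0.  0. -1.]
tin px 360 414 186 219
```

```bash
for k in 1; do
python3 -m inch '[[[-0.03,-0.15,0,0,0,0,1]]]'|sed -n '2p;4p'
python3 -m inch '[[[-0.03,-0.15,0,0,0,0,1]]]'|sed -n '2p;4p'
python3 -m inch '[[[-0.03,-0.15,0,0,0,0,1]]]'|sed -n '2p;4p'
python3 -c "
from h import *
st();m2(320,428)"
done
```

```text
tool_pos: [0.6079, 0.0403, -0.0117]
force: [-0.4, -2.7, 0.7]
tool_pos: [0.6082, 0.0419, -0.0116]
force: [-0.8, -1.6, 1.1]
tool_pos: [0.6084, 0.0434, -0.0117]
force: [-0.8, -1.5, -0.0]
t 16.3 fence mm -12.7 -60.3 z -0.0117 yawerr deg -10.0 F fence -0.5 -1.6 -0.0 open 0.0001 tilt [-0.  0. -1.]
tin px 362 416 186 219
```

```bash
for k in 1; do
python3 -m inch '[[[-0.03,-0.15,0,0,0,0,1]]]'|sed -n '2p;4p'
python3 -m inch '[[[-0.03,-0.15,0,0,0,0,1]]]'|sed -n '2p;4p'
python3 -m inch '[[[-0.03,-0.15,0,0,0,0,1]]]'|sed -n '2p;4p'
python3 -c "
from h import *
st();m2(320,428)"
done
```

```text
tool_pos: [0.6087, 0.0449, -0.0117]
force: [-1.0, -1.9, 1.0]
tool_pos: [0.6087, 0.0451, -0.0117]
force: [-3.6, -11.7, 2.4]
tool_pos: [0.6087, 0.0452, -0.0116]
force: [-4.0, -19.0, 5.2]
t 16.65 fence mm -12.8 -58.6 z -0.0116 yawerr deg -10.01 F fence -0.4 -19.4 5.2 open 0.0012 tilt [ 0.     0.004 -1.   ]
tin px 363 417 186 219
```

Firm contact with the end stop: 19 N, and motion has ceased. I'll back off along the rail, lift and check from above.

```bash
python3 -m inch '[[[0.04,0.25,0,0,0,0,1],[0.2,1.2,0,0,0,0,1],[0.4,2.5,0,0,0,0,1],[0,0,-3,0,0,0,1],[0,0,-4,0,0,0,1]]]'|sed -n '2p;4p'
python3 -m inch '[[[0,0,-4,0,0,0,1],[-4,2,-2,0,0,0,1],[-4,2,0,0,0,0,1],[-4,3,0,0,0,0,1],[-4,3,0,0,0,0,1]]]'|sed -n '2p;4p'
python3 -m inch '[[[-2,4,0,0,0,0,1],[0,4,0,0,0,0,1],[0,4,0,0,0,0,1],[0,4,0,0,0,0,1],[0,0,0,0,0,0,1]]]'|sed -n '2p;4p'
python3 -c "
from h import *
st();c=robot.read_camera('top');i=c['image'];j=cv2.resize(i[135:235,195:355],None,fx=5,fy=5,interpolation=cv2.INTER_CUBIC)
cv2.imwrite('pics/t11.png',j)"
```

```text
tool_pos: [0.5983, 0.0079, 0.0561]
force: [0.7, 0.6, 0.1]
tool_pos: [0.4146, -0.0282, 0.1182]
force: [-0.1, -0.3, 0.6]
tool_pos: [0.3392, -0.1744, 0.1187]
force: [-0.2, 0.2, 0.1]
t 18.2 fence mm -236.5 -324.6 z 0.1187 yawerr deg -10.29 F fence -0.3 0.1 0.1 open 0.0004 tilt [ 0.001  0.001 -1.   ]
```

View pics/t11.png

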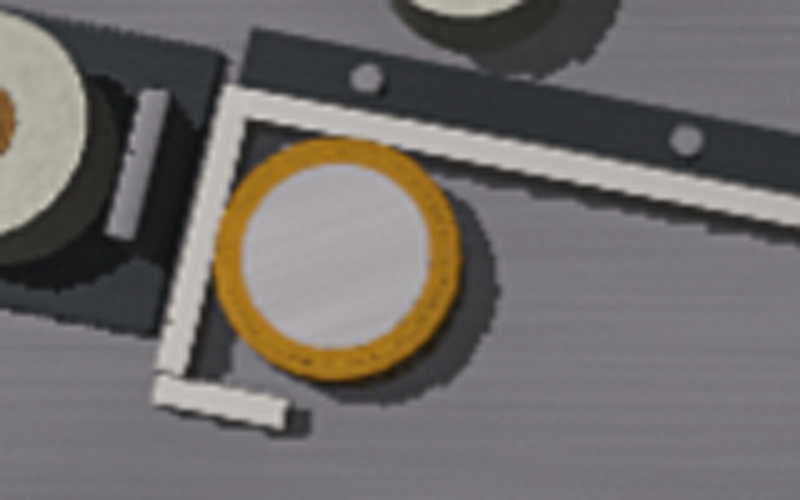

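Top view: the tin's disc is at crop (338,259), snug in the corner against both faces. I'll put numbers on it.

```bash
python3 -c "
from h import *
c=robot.read_camera('top');i=c['image']
f=lambda x,y,z:ray(c,195+x/5,135+y/5,z)[:2]
h=cv2.cvtColor(i,cv2.COLOR_BGR2HSV);m=cv2.inRange(h,(10,120,60),(30,255,255));m[:155]=0;m[215:]=0;m[:,:232]=0;m[:,300:]=0
cn,_=cv2.findContours(m,cv2.RETR_EXTERNAL,cv2.CHAIN_APPROX_NONE);k=max(cn,key=cv2.contourArea)
e=cv2.fitEllipse(cv2.convexHull(k));print(e)
t=ray(c,*e[0],.028)[:2];t2=f(338,259,.028)
cr,re,se=f(246,121,.022),f(795,228,.022),f(190,375,.022)
n=lambda a,b,p:np.cross(b-a,p-a)/np.hypot(*(b-a))*1e3
for q in(t,t2):print(q,'fence',(q-pk)@X*1e3,(q-pk)@Y*1e3,'to rail',n(cr,re,q),'to stop',n(cr,se,q))
" 2>/dev/null
```

```text
((261.9559631347656, 186.2203826904297), (48.63436508178711, 50.023014068603516), 71.74519348144531)
[0.63343288 0.10204394] fence 0.8852479543950446 1.9436084482244393 to rail -46.94253664554147 to stop 46.38037799412917
[0.63230591 0.10077601] fence 0.015083831304650054 0.4874133364399098 to rail -47.804747570769536 to stop 47.824364108206694
```

It measures home: 47–48 mm to both faces, against the tin's radius of 48. I'll do a quick check of the bystanders against the first picture and then hand in.

```bash
python3 -c "
from h import *
a=cv2.imread('pics/top0.png');b=robot.read_camera('top')['image']
for n,(u,v) in dict(roll=(289,119),jar=(377,136),small=(227,281),holder=(189,160),purple=(432,251)).items():
  A=a[v-30:v+30,u-30:u+30];B=b[v-24:v+24,u-24:u+24];r=cv2.minMaxLoc(cv2.matchTemplate(A,B,cv2.TM_CCOEFF_NORMED));print(n,round(r[1],3),'shift',6-r[3][0],6-r[3][1])
s,_=st();robot.close_job()"
```

```text
roll 1.0 shift 0 0
jar 1.0 shift 0 0
small 1.0 shift 0 0
holder 1.0 shift 0 0
purple 1.0 shift 0 0
t 18.35 fence mm -235.7 -320.3 z 0.1183 yawerr deg -10.05 F fence 0.8 1.1 -0.3 open 0.0003 tilt [ 0.    -0.001 -1.   ]
the job is handed in; nothing more can be done
```

The tin is fully home in the corner pocket, and I handed the job in at 18.35 s. I pushed it square to the rail with shut fingers until it met the rail at about 15 N. I then slid it along the rail with 2–4 N until it hit the end stop at about 19 N, and withdrew the arm upwards and back.

**Last checks:**
- **Tin:** its centre is 47–48 mm from both the rail and stop faces, where 48 means touching, to within about 1–2 mm of camera error. An automatic ellipse fit read 46–47 mm.
- **Bystanders:** the label roll, jar and small tin show zero pixel shift from the first picture, as do the holder and the purple tin.
- **Robot:** it is clear, with the force reading about zero.

**What disagreed:** with the fingers shut, their tips are about 18 mm short of the reported TCP. My first push, at a reported height of 10 mm, therefore passed just over the lid. It registered no contact force and did not move the tin. I saw this in the pictures and redid the push 22 mm lower.

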